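# Put the bedside lamp out for the night

## Task

Put the bedside lamp out for the night. First lift the hairbrush off the big dimmer dial and set it down gently on the narrow raised wooden stand, bristles down, lying lengthwise along it with its head over the middle of the plank; next push the dial by its lug anticlockwise (seen from above) right to its end stop, and only after that slide the switch on the same grey box fully to its other end to cut the power. Leave the brush on its stand and do not disturb the pill organizer, the glass tumbler or the key dish.

Things in the scene. Friction and masses are not known exactly. Their poses are not given: they have to be found in the camera images.
- controller: Grey lamp control box fixed to the nightstand: a flat plinth 150 (x) x 300 (y) x 22 mm high. Origin: centre of its underside. It carries the dimmer dial, centred at x 0, y +60 mm, and the slide switch at y -105 mm. Its yaw varies within about 0.3 rad of the world's axes.
- dial_centre (a point): Centre of the flat top of the black dimmer dial, on its vertical axis, 66 mm above the nightstand. The dial is a disc 100 mm across and 26 mm thick (40 to 66 mm above the nightstand). One lug, 16 mm wide and as thick as the disc, juts out radially from its rim to 88 mm from the axis, 18 mm clear above the plinth. The hairbrush lies on the dial at the start.
- lug (a point): Point inside the lug on its centre line, 68 mm from the dial's axis and 53 mm above the nightstand; it turns with the dial.
- dial (a joint): Dial angle in rad: 0 at the anticlockwise end stop (lamp at minimum), growing clockwise seen from above to 4.7. Stays where it is left; light friction (about 1 N at the lug). At 0 the lug points 2.356 rad (135 degrees) anticlockwise from the control box's +x axis, at value q it points at 2.356 - q. At the start 1.0 to 2.4.
- power_cap (a point): Centre of the black cap of the slide switch: an upright block 14 (x of the control box) x 60 (y) x 32 mm high, from 22 to 54 mm above the nightstand, this point at 38 mm. It slides along the control box's x axis.
- power (a joint): Travel of the slide switch in m: 0 is on (its start, at the +x end), 0.045 is off (fully at the control box's -x end, the side facing the robot). Stays where it is left, friction about 1.5 N.
- stand: Narrow wooden brush stand fixed to the nightstand: a flat level plank 180 (x) x 46 (y) mm whose top is 60 mm above the nightstand, on two posts and a foot 90 mm wide. Origin: centre of its underside; x runs along the plank.
- brush_mid (a point): Wooden hairbrush, 0.12 kg, 194 mm long, lying bristles down on the dial. Point at the centre of its head, 18 mm above the bristle tips; x runs from handle to head. Head 96 x 52 mm, its wooden back 20 to 32 mm above the tips; under it the bristle pad, 80 x 36 mm, 20 mm high. Centre of mass 17 mm from this point towards the handle. On the stand it may point either way.
- brush_neck (a point): Point on the centre line of the brush's straight handle, 60 mm behind the head's centre (x as above), 27 mm above the bristle tips: mid-height of the handle, which is 24 mm wide, 14 mm thick and runs from 48 to 146 mm behind the head's centre. At the start it points roughly towards the robot.
- organizer_mid (a point): Bystander: pink twin-row pill organizer, 70 x 190 x 25 mm; its centre.
- tumbler_mid (a point): Bystander: glass tumbler, 72 mm wide at the rim, 100 mm high; its centre.
- dish_mid (a point): Bystander: round white ceramic dish with a steel key ring in it, 110 mm wide, 22 mm high; its centre.
Not all that is in view belongs to the job. Several things have the shape of the stand; the one meant has the colours described above.

How it is judged:
By the outcome, as a careful person would: the job done as asked, in the order asked, and still so for the second after the job is handed in, with the robot touching nothing.
It also fails if it takes over 72 s, if anything falls off the work surface, if the arm or the gripper's body presses on something with over 40 N, if the wrist force passes 120 N, or if a joint passes its speed limit or range.

## Robot

A 6-joint arm with a two-finger parallel gripper is mounted at the origin on the work surface. World frame = base frame: x ahead of the robot, y to its left, z up, the work surface at z = 0. Lengths are in mm, angles in rad, forces in N, time in s.
With the tool pointing down it reaches from about 150 to 775 mm from the base axis. Payload 6.1 kg.
Tool frame: the origin (TCP) lies where the fingers leave the gripper's body, on its centre line; the fingertips stand 73 mm ahead of it and the grasp point (between the pads) lies 54 mm ahead of it (finger_overhang is the distance from the TCP to the fingertips, in mm); z points along the fingers, y is the direction in which the jaws open and shut (so a half turn about z gives the same grasp; the last joint's range is limited). The gripper opens to 85 mm and grips with 20 to 120 N. Pads are 22 mm wide; open, the fingers measure 114 mm over their backs; the gripper's body (76 mm by 85 mm) begins 54 mm behind the grasp point. The pads swing forward as they close: fully open they stand 13 mm farther back than shut.
Start: joints at [1.115, 0.126, -0.04, 1.405, 0, 1.571], TCP at [231.086, 471.389, 303.895] pointing down, gripper open.
Joint ranges: [-2.72, 2.72], [-0.95, 1.95], [-1.27, 1.35], [-1.78, 2.02], [-1.46, 1.47], [-3.14, 3.14]. Speed limits (rad/s): [2.39, 2.39, 3.01, 3.14, 3.14, 3.14].

## Interface

Orientations are given as a unit quaternion [x, y, z, w].
In Python, from bench import * gives the robot as it stands. Calls block until the motion is done:
- move_to(position, orientation): joint-space move of the TCP to a pose.
- line_to(position, feed=150, rotation=None): straight line of the TCP; rotation=None keeps the orientation; feed is the mean speed in mm/s.
- movej(angles): joint-space move.
- command_gripper(opening): finger opening in mm; the grip force is fixed at half the most; returns when the fingers have stopped.
- hold(seconds).
- solve_ik(position, orientation): joint angles nearest the present ones, or None.
- snapshot(name): name is "scene" or "top" or "wrist"; returns the picture (384x512x3 uint8, red, green, blue); there is no depth.
- camera_info(name): a dict with "camera_matrix" (3x3 intrinsics, pixels), "rvec" (rotation vector, rad) and "tvec" (3), from world to camera coordinates, as OpenCV has them. Camera axes: x right, y down, z forward; pixel columns grow to the right and rows downward; lengths in mm; the calibration is good to about 2 mm. The wrist camera is an equidistant fisheye: a pixel r from the principal point sees the ray r / f radians off the axis. A picture is of the moment at which its call begins: read the wrist's pose just before it. camera_info takes no time and is no camera call; for the wrist camera it gives the pose at the moment of the call.
A pose or a line that the arm cannot do raises Unreachable and nothing moves.
- finish_job(): hands the job in, once; it reports no verdict.
Trained networks look in the newest picture that a camera, given by its name, has taken for a name from the list of things; names that differ only in an ending like _2 or _b are one class to them, and where a whole thing is asked for, a point or a joint stands for the part that bears it (a point fixed in the world has none). Each returns a list of dicts, best first, with "p" (0 to 1); they miss things now and then, are a little off and sometimes report something else, mostly with a low value. They report only what shows in the picture. A call takes as long as a camera call. They do not tell look-alikes from the thing itself.
- search_frame(thing, camera): "box" ([left, top, width, height] in pixels, round what is visible of it).
- regions_of(thing, camera): "region" (384x512 bool, what is visible of it) and "box" ([left, top, width, height] in pixels, round what is visible of it).
- landmark_of(thing, camera): "pixel" ([row, column] in pixels: a listed point, or the origin of a listed thing).
Readings, each from a call of its own:
- read_clock(): time.
- read_qpos(): joint angles.
- read_joint_velocities(): joint speeds.
- read_joint_torque(): joint torques, N m.
- read_ee_pos(): TCP position.
- read_tool_rot(): TCP orientation.
- read_ft_force(): force on the tool from outside, world axes, zero at the start.
- read_wrist_torque(): the same for the moment, N m.
- read_opening(): finger opening in mm.
Only numpy, scipy, OpenCV 4.12 (cv2) and the standard library are available. Lean on these libraries where they do the work, as an engineer would, in place of code of your own. Each camera call takes 0.05 s, during which the arm holds its last target. There are 200 camera calls.

## Working session

There is one attempt and no reset: what is moved stays moved. The work goes in short steps, each a Python script; the robot and the scene stay as the last script left them, time stands still between calls to the robot, and variables do not carry over. Pictures are saved under pics/ and viewed, about 8 in all and at most 12, crops included, and the job is handed in when it is done.

```bash
mkdir -p pics; ls
python3 - <<'E'
from bench import *
import cv2, numpy as np
ims=[]
for c in ["scene","top"]:
    im=snapshot(c); cv2.imwrite(f"pics/{c}0.png",cv2.cvtColor(im,cv2.COLOR_RGB2BGR))
    i=camera_info(c); print(c,np.round(i["camera_matrix"],1).tolist(),np.round(i["rvec"],4),np.round(i["tvec"],1))
    for t in ["controller","dial_centre","lug","power_cap","stand","brush_mid","brush_neck","organizer_mid","tumbler_mid","dish_mid"]:
        print(c,t,[(np.round(d["pixel"],1).tolist(),round(d["p"],2)) for d in landmark_of(t,c)][:5])
a=cv2.imread("pics/scene0.png");b=cv2.imread("pics/top0.png")
print(read_clock())
E
```

```text
pics
scene [[398.4, 0.0, 256.9], [0.0, 398.4, 187.1], [0.0, 0.0, 1.0]] [ 2.2529  0.6481 -0.3005] [-515.2 -180.2 1291.6]
scene controller [([246.6, 153.4], 0.85)]
scene dial_centre [([208.5, 164.4], 0.74)]
scene lug [([206.0, 189.1], 0.74)]
scene power_cap [([271.2, 132.3], 0.8)]
scene stand [([129.4, 295.4], 0.88), ([153.5, 248.4], 0.69)]
scene brush_mid [([205.9, 173.0], 0.58)]
scene brush_neck [([197.4, 145.5], 0.7)]
scene organizer_mid [([226.7, 302.3], 0.7)]
scene tumbler_mid [([154.8, 339.3], 0.94)]
scene dish_mid [([276.3, 259.4], 0.64), ([205.6, 173.8], 0.57)]
top [[411.8, 0.0, 257.0], [0.0, 411.8, 186.0], [0.0, 0.0, 1.0]] [ 2.1539 -2.1926  0.083 ] [ 17.7 601.3 956.9]
top controller [([232.8, 366.7], 0.63)]
top dial_centre [([237.1, 344.7], 0.86)]
top lug [([223.6, 315.7], 0.87), ([126.7, 158.8], 0.51)]
top power_cap [([217.4, 411.6], 0.67)]
top stand [([238.3, 194.3], 0.94), ([216.9, 119.6], 0.69)]
top brush_mid [([230.3, 341.9], 0.6)]
top brush_neck [([256.7, 354.4], 0.62)]
top organizer_mid [([125.0, 273.6], 0.59)]
top tumbler_mid [([128.8, 160.6], 0.76)]
top dish_mid [([122.8, 341.1], 0.65)]
1.1
```

Run:
```python
import cv2
b=cv2.imread("pics/top0.png");cv2.imwrite("pics/top0b.png",cv2.resize(b,(800,600),interpolation=cv2.INTER_CUBIC))
```

```text
(no output)
```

View pics/top0.png

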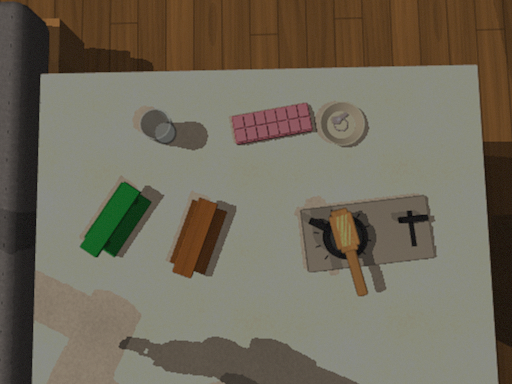

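View pics/scene0.png

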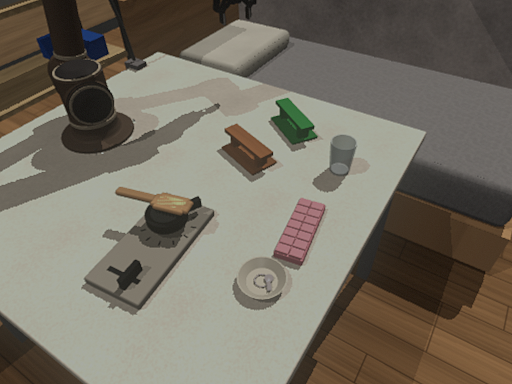

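The two views agree. Two things have the stand's shape: a brown wooden one at top (198,238) / scene (248,148), and a green one at top (115,220) / scene (295,121). The brown one matches the description. The brush lies on the dial at top (345,232), its handle pointing towards the robot, and the lug points up-left at (318,225).

```bash
cat > h.py <<'E'
from bench import *
import cv2, numpy as np
from scipy.optimize import least_squares
from scipy.spatial.transform import Rotation as R
def rays(cam,px,info=None):
    """px Nx2 (row,col) -> camera centre, unit world rays"""
    i=info or camera_info(cam); K=np.array(i["camera_matrix"]); px=np.atleast_2d(px).astype(float)
    x=(px[:,1]-K[0,2])/K[0,0]; y=(px[:,0]-K[1,2])/K[1,1]
    if cam=="wrist":
        r=np.hypot(x,y); s=np.where(r>1e-9,np.sin(r)/np.maximum(r,1e-9),1); d=np.c_[x*s,y*s,np.cos(r)]
    else: d=np.c_[x,y,np.ones(len(x))]
    M=R.from_rotvec(np.ravel(i["rvec"])).as_matrix(); c=-M.T@np.ravel(i["tvec"])
    d=d@M; return c,d/np.linalg.norm(d,axis=1)[:,None]
def onz(cam,px,z,info=None):
    c,d=rays(cam,px,info); return c+d*((z-c[2])/d[:,2])[:,None]
def down(yaw): # tool pointing down, tool y axis (jaw dir) at world angle yaw
    y=np.array([np.cos(yaw),np.sin(yaw),0]); z=np.array([0,0,-1.]); return R.from_matrix(np.c_[np.cross(y,z),y,z]).as_quat()
def rect(cam,mask,z):
    m=mask.astype(np.uint8); cs,_=cv2.findContours(m,cv2.RETR_EXTERNAL,cv2.CHAIN_APPROX_NONE)
    c=max(cs,key=cv2.contourArea)[:,0,::-1]; P=onz(cam,c,z)[:,:2].astype(np.float32); return cv2.minAreaRect(P)
def save(n,im): cv2.imwrite(f"pics/{n}.png",cv2.cvtColor(im,cv2.COLOR_RGB2BGR))
E
python3 - <<'E'
from h import *
Z=dict(controller=0,dial_centre=66,lug=53,power_cap=38,stand=0,brush_mid=84,brush_neck=93,organizer_mid=12,tumbler_mid=50,dish_mid=11)
for c in ["top","scene"]:
    im=snapshot(c)
    for t,z in Z.items():
        print(c,t,[(np.round(onz(c,d["pixel"],z)[0]).tolist(),round(d["p"],2)) for d in landmark_of(t,c)][:2])
    if c=="top":
        for t,z in [("controller",22),("stand",60)]:
            for g in regions_of(t,c)[:2]: print(t,"rect",rect(c,g["region"],z),g["box"],round(g["p"],2))
        hsv=cv2.cvtColor(im,cv2.COLOR_RGB2HSV); sub=np.zeros((384,512),bool); sub[190:285,165:230]=1
        print("stand px",im[238,198],im[250,210])
        m=sub&(hsv[...,1]>120); br=m&(im[...,0]>110); print(m.sum(),br.sum(),"bright rect",rect(c,br,60))
        cv2.imwrite("pics/crop.png",cv2.resize(cv2.cvtColor(im,cv2.COLOR_RGB2BGR)[175:290,70:440],None,fx=2.15,fy=2.15,interpolation=cv2.INTER_CUBIC))
E
```

```text
top controller [([487.0, -260.0, 0.0], 0.74)]
top dial_centre [([481.0, -189.0, 66.0], 0.75)]
top lug [([515.0, -132.0, 53.0], 0.76)]
top power_cap [([517.0, -359.0, 38.0], 0.46)]
top stand [([530.0, 355.0, 0.0], 0.61), ([484.0, 157.0, 0.0], 0.58)]
top brush_mid [([498.0, -175.0, 84.0], 0.97)]
top brush_neck [([442.0, -200.0, 93.0], 0.75)]
top organizer_mid [([751.0, -36.0, 12.0], 0.87)]
top tumbler_mid [([740.0, 236.0, 50.0], 0.81)]
top dish_mid [([756.0, -198.0, 11.0], 0.57)]
controller rect ((484.5224914550781, -249.29415893554688), (151.2559356689453, 302.8081970214844), 5.324777126312256) [300.0, 195.7, 134.0, 75.5] 0.83
stand rect ((519.3257446289062, 334.24798583984375), (88.36759948730469, 180.96807861328125), 56.47836685180664) [78.7, 181.2, 69.9, 75.8] 0.75
stand rect ((480.1130676269531, 146.27529907226562), (88.09255981445312, 180.28427124023438), 68.63154602050781) [168.4, 199.1, 58.4, 78.0] 0.55
stand px [104  60  21] [61 35 17]
2643 150 bright rect ((495.5378723144531, 130.58352661132812), (9.658363342285156, 94.06189727783203), 68.89491271972656)
scene controller [([486.0, -256.0, 0.0], 0.89), ([494.0, -339.0, 0.0], 0.37)]
scene dial_centre [([478.0, -188.0, 66.0], 0.94)]
scene lug [([495.0, -135.0, 53.0], 0.72)]
scene power_cap [([523.0, -356.0, 38.0], 0.83)]
scene stand [([539.0, 350.0, -0.0], 0.92), ([486.0, 156.0, 0.0], 0.77)]
scene brush_mid [([493.0, -187.0, 84.0], 0.79)]
scene brush_neck [([437.0, -210.0, 93.0], 0.71)]
scene organizer_mid [([758.0, -31.0, 12.0], 0.94)]
scene tumbler_mid [([730.0, 235.0, 50.0], 0.72)]
scene dish_mid [([748.0, -196.0, 11.0], 0.91)]
```

View pics/crop.png

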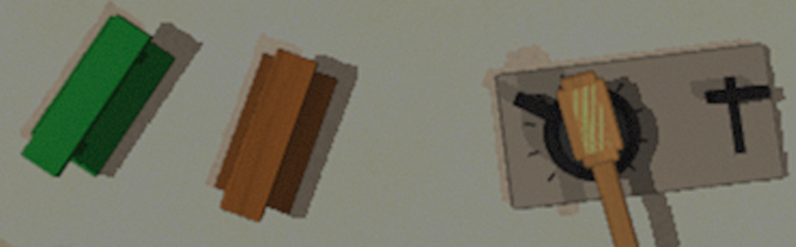

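The crop confirms the brown, wood-coloured plank as the stand; the other one is plainly green. Next I'll measure the plank, the brush axis and the lug by colour, then move over the brush for a close look.

Run:
```python
from h import *
im=snapshot("top"); hsv=cv2.cvtColor(im,cv2.COLOR_RGB2HSV)
sub=np.zeros((384,512),bool); sub[190:285,165:230]=1
m=(sub&(hsv[...,1]>120)&(im[...,0]>80)); m=cv2.morphologyEx(m.astype(np.uint8),cv2.MORPH_OPEN,np.ones((3,3)))
n,l,st,_=cv2.connectedComponentsWithStats(m); k=1+np.argmax(st[1:,4]); print("plank",rect("top",l==k,60),st[k])
sub[:]=0; sub[200:300,320:375]=1
m=(sub&(hsv[...,1]>90)&(im[...,0]>90)); P=np.argwhere(m); W=onz("top",P,98)[:,:2]
c=W.mean(0); u=np.linalg.svd(W-c,full_matrices=False)[2][0]; u*=np.sign(u[0]); s=(W-c)@u
print("brush",m.sum(),"c",c,"yaw",np.degrees(np.arctan2(u[1],u[0])),"len",s.min(),s.max(),"head mid",c+u*(s.max()-48),"rect",rect("top",m,98))
for y in (106,-74):
    for z in (330,): 
        q=solve_ik([440,-200,z],down(np.radians(y))); print(y,None if q is None else np.round(q,2))
Q=[(abs(q[5]),q) for y in (106,-74) if (q:=solve_ik([440,-200,330],down(np.radians(y)))) is not None]
movej(min(Q,key=lambda t:t[0])[1])
info=camera_info("wrist"); im=snapshot("wrist"); save("w1",im); np.save("w1.npy",im)
for t,z in dict(dial_centre=66,lug=53,brush_mid=84,brush_neck=93,power_cap=38).items():
    print(t,[(np.round(d["pixel"]).tolist(),np.round(onz("wrist",d["pixel"],z,info)[0],1).tolist(),round(d["p"],2)) for d in landmark_of(t,"wrist")][:2])
for g in regions_of("brush_mid","wrist")[:1]: print("brush rect",rect("wrist",g["region"],96),g["p"],g["box"])
for g in regions_of("controller","wrist")[:1]: print("ctl rect",rect("wrist",g["region"],22),g["p"])
print(read_ee_pos(),read_clock())
```

```text
plank ((486.54217529296875, 157.0555419921875), (57.14578628540039, 177.4568634033203), 69.41980743408203) [ 171  199   46   78 1868]
brush 1385 c [ 464.96199792 -189.25108204] yaw 14.106261666300947 len -113.31947501103963 78.68310577517589 head mid [ 494.71986647 -181.77296468] rect ((448.05230712890625, -193.000732421875), (191.99917602539062, 50.34818649291992), 13.913615226745605)
106 [-0.43  0.05 -0.07  1.45  0.   -0.71]
-74 [-0.43  0.05 -0.07  1.45  0.    2.44]
dial_centre []
lug [([230.0, 295.0], [508.3, -127.6, 53.0], 0.83)]
brush_mid [([220.0, 255.0], [496.1, -185.9, 84.0], 0.86)]
brush_neck [([171.0, 262.0], [435.6, -195.0, 93.0], 0.75)]
power_cap [([187.0, 132.0], [517.0, -353.1, 38.0], 0.6)]
brush rect ((448.1514587402344, -194.5035400390625), (193.8643341064453, 51.62784194946289), 14.363643646240234) 0.64 [234.6, 92.3, 47.3, 169.5]
ctl rect ((488.56292724609375, -301.3470764160156), (151.8536376953125, 198.6035919189453), 5.383136749267578) 0.61
[ 440.0923602  -199.82723409  329.9935912 ] 5.2417
```

View pics/w1.png

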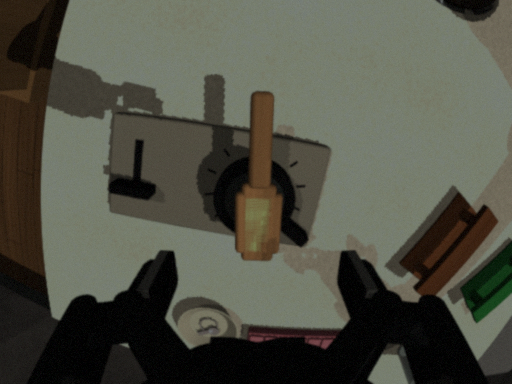

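The wrist view shows the brush head at (258,222) with its handle going up, the lug at (297,232), the switch cap at (132,187) and the wooden stand at (450,240). The top and wrist fits of the brush agree within 2 mm: centre (448,-194), yaw 14.2°. I'm grasping at the neck.

Run:
```python
from h import *
C=[(198.3,198.4),(203.8,217),(271.7,172.8),(277.8,191.9)]
W=onz("top",C,60)[:,:2]; print(np.round(W,1).tolist(),W.mean(0))
yaw=np.radians(14.2); u=np.array([np.cos(yaw),np.sin(yaw)]); neck=np.array([448.1,-194])+u*(49-60)
qd=down(yaw+np.pi/2)
move_to([*neck,220],qd); line_to([*neck,145],feed=100)
print("open",read_opening(),read_ft_force())
command_gripper(0); print("grip",read_opening(),read_ft_force())
line_to([*neck,260],feed=150); print(read_opening(),read_ft_force())
# peek at the stand
ys=np.radians(-20.6); us=np.array([np.cos(ys),np.sin(ys)]); c=W.mean(0)
q=solve_ik([*(c-us*160),300],down(ys+np.pi/2)); print(np.round(q,2)); movej(q)
info=camera_info("wrist"); np.save("info.npy",info,allow_pickle=True); im=snapshot("wrist"); save("w2",im)
for t,z in dict(stand=0,brush_mid=0).items():
    print(t,[(np.round(d["pixel"]).tolist(),np.round(onz("wrist",d["pixel"],z,info)[0],1).tolist(),round(d["p"],2)) for d in landmark_of(t,"wrist")][:2])
print(read_ee_pos(),read_opening(),read_clock())
```

```text
[[572.6, 141.9], [559.2, 99.2], [407.1, 200.9], [392.8, 157.6]] [482.93386139 149.89027266]
open 85.2846465194205 [ 0.56014822 -0.94570384  0.40726949]
grip 23.435347705531733 [-0.94786925 -0.69023738  4.13341747]
23.254347483900954 [-0.26463874  0.83294976 -0.50939892]
[ 0.55 -0.13 -0.3   1.4   0.    0.91]
stand [([252.0, 390.0], [534.9, 349.6, 0.0], 0.57)]
brush_mid [([334.0, 71.0], [527.8, -284.9, 0.0], 0.46)]
[333.58322925 205.70251496 299.82135937] 22.988308543863724 9.8583
```

View pics/w2.png

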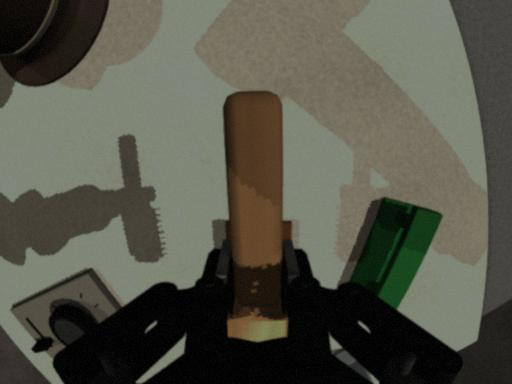

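The brush is firmly held and in line with the tool; the stand is hidden below it. I'll check the plank estimate (corner fit: 45 × 176 mm) by overlaying it on the first pictures.

Run:
```python
from h import *
y=np.radians(-19.5); A=np.array([[np.cos(y),-np.sin(y)],[np.sin(y),np.cos(y)]])
P=np.array([[*(np.array([482.9,149.9])+A@np.array(c)),60] for c in [(90,23),(90,-23),(-90,-23),(-90,23)]])
yc=np.radians(5.35); B=np.array([[np.cos(yc),-np.sin(yc)],[np.sin(yc),np.cos(yc)]])
cc=np.array([484.5,-249.3]); D=cc+B@np.array([0,60])
lug=[]
for a in (58,65,72): lug.append([*(D+88*np.array([np.cos(np.radians(a)),np.sin(np.radians(a))])),66])
dc=np.array([[*(D+50*np.array([np.cos(t),np.sin(t)])),66] for t in np.linspace(0,6.28,40)])
cb=np.array([[*(cc+B@np.array(c)),22] for c in [(75,150),(75,-150),(-75,-150),(-75,150)]])
out=[]
for c,(r0,r1,k0,k1) in dict(top=(180,290,160,440),scene=(110,310,80,290)).items():
    i=camera_info(c); im=cv2.imread(f"pics/{c}0.png"); s=4
    im=cv2.resize(im,None,fx=s,fy=s,interpolation=cv2.INTER_CUBIC)
    pr=lambda X:((cv2.projectPoints(np.array(X,float),np.array(i["rvec"]),np.array(i["tvec"]),np.array(i["camera_matrix"]),None)[0]+.5)*s).astype(int)
    for q in (P,cb,dc): cv2.polylines(im,[pr(q)],True,(255,255,0),1)
    for p,col in zip(pr(lug),[(0,0,255),(0,255,0),(255,0,0)]): cv2.circle(im,tuple(int(v) for v in p[0]),4,col,-1)
    out.append(im[r0*s:r1*s,k0*s:k1*s])
a=cv2.resize(out[0],(600,236)); b=cv2.resize(out[1],(378,360)); v=np.zeros((600,600,3),np.uint8); v[:236]=a; v[240:,:378]=b
cv2.imwrite("pics/ov.png",v)
```

```text
(no output)
```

View pics/ov.png

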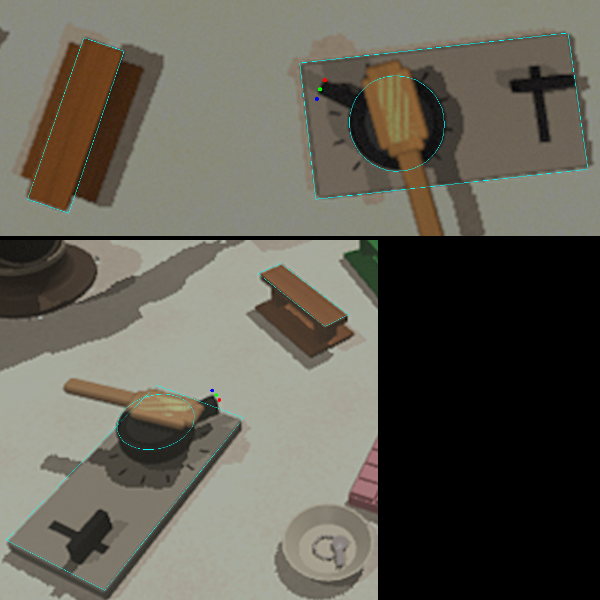

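The overlay fits both views: plank, plinth and dial all line up, and the lug points at about 62° in world axes. Placing now.

Run:
```python
from h import *
ys=np.radians(-19.5); us=np.array([np.cos(ys),np.sin(ys)]); c=np.array([482.9,149.9]); n=c-60*us
qd=down(ys+np.pi/2)
move_to([*n,230],qd); line_to([*n,160],feed=100); f0=np.array(read_ft_force()); print(f0)
z=146
while z>=135:
    line_to([*n,z],feed=40); f=np.array(read_ft_force())-f0; print(z,np.round(f,2))
    if f[2]>2.0: break
    z-=1.5
hold(.2); command_gripper(50); hold(.2); print(read_opening(),read_ft_force())
line_to([*n,250],feed=150)
back=n-us*60
move_to([*back,330],qd)
info=camera_info("wrist"); im=snapshot("wrist"); save("w3",im)
for t,zz in dict(brush_mid=78,brush_neck=87).items():
    print(t,[(np.round(d["pixel"]).tolist(),np.round(onz("wrist",d["pixel"],zz,info)[0],1).tolist(),round(d["p"],2)) for d in landmark_of(t,"wrist")][:2])
for g in regions_of("brush_mid","wrist")[:1]: print("brush rect",rect("wrist",g["region"],90),g["p"],g["box"])
print("want",c,"len centre",c-49*us,read_clock())
```

```text
[ 0.01785847  0.90512166 -0.86675099]
146 [-1.05 -1.56 -0.28]
144.5 [-0.1  -0.87 -0.1 ]
143.0 [ 0.6  -0.68  0.31]
141.5 [ 1.02  0.15 -0.18]
140.0 [ 0.34 -0.65 -1.04]
138.5 [-4.23 -1.59  7.3 ]
49.7420599862809 [-0.05689575  0.05545561  0.28598515]
brush_mid [([264.0, 257.0], [484.2, 150.3, 78.0], 0.65)]
brush_neck [([224.0, 261.0], [428.2, 175.9, 87.0], 0.57), ([233.0, 257.0], [437.5, 166.8, 87.0], 0.3)]
brush rect ((435.7605895996094, 167.43295288085938), (51.24129104614258, 191.26304626464844), 71.80046081542969) 0.55 [237.9, 149.7, 39.2, 146.2]
want [482.9 149.9] len centre [436.71056694 166.2565361 ] 15.3667
```

View pics/w3.png

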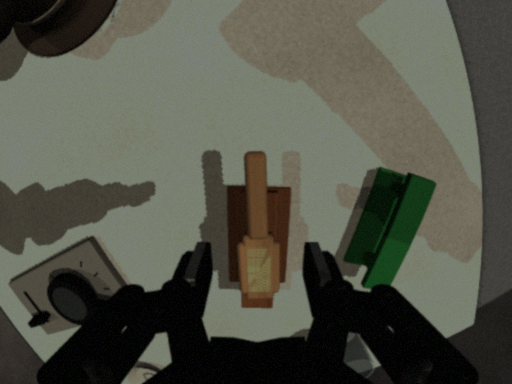

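The brush lies as wanted: rectangle centre (435.8,167.4) against a wanted (436.7,166.3), yaw -18.2° against -19.5°. Now I'll turn the dial, with the lug re-checked from above first.

```bash
cat >> h.py <<'E'
YC=np.radians(5.35); B=np.array([[np.cos(YC),-np.sin(YC)],[np.sin(YC),np.cos(YC)]]); CC=np.array([484.5,-249.3]); D=CC+B@np.array([0,60])
def lugangle():
    im=snapshot("top")
    for d in landmark_of("lug","top")[:2]:
        p=onz("top",d["pixel"],53)[0][:2]-D; print("lug",np.degrees(np.arctan2(p[1],p[0])).round(1),np.hypot(*p).round(),round(d["p"],2))
    return im
E
python3 - <<'E'
from h import *
command_gripper(0)
r=76
pos=lambda a,z=117:[*(D+r*np.array([np.cos(np.radians(a)),np.sin(np.radians(a))])),z]
o=lambda a:down(np.radians(a))
a=28
move_to(pos(a,260),o(a)); im=lugangle()
line_to(pos(a),feed=150)
f0=np.array(read_ft_force()); print(f0)
for a in list(range(36,121,7))+list(range(121,140,1)):
    line_to(pos(a),feed=80 if a<121 else 30,rotation=o(a)); f=np.array(read_ft_force())-f0
    t=np.radians(a); ft=f[:2]@[-np.sin(t),np.cos(t)]; fr=f[:2]@[np.cos(t),np.sin(t)]; print(a,round(ft,1),round(fr,1))
    if a>115 and ft<-9: break
print(read_clock())
E
```

```text
lug 65.5 79.0 0.68
[-0.17755479  0.72357408  0.56258038]
36 -0.7 -0.5
43 -0.7 0.0
50 -0.6 0.4
57 -0.1 -0.5
64 -0.7 -0.5
71 0.3 -0.2
78 -0.7 -1.0
85 0.1 -2.3
92 -0.6 -0.2
99 -0.4 -0.8
106 -0.5 -0.8
113 0.5 -0.5
120 -0.7 -0.4
121 -0.7 -0.5
122 -0.8 -1.7
123 -0.7 -0.4
124 -0.2 -0.7
125 -0.1 0.2
126 0.7 -0.4
127 0.0 -0.7
128 -4.6 1.5
129 -7.9 1.9
130 -12.0 3.8
24.65
```

The end stop is firm at about the expected angle, with force rising to 12 N. I'm backing off and looking before I touch the switch.

Run:
```python
from h import *
pos=lambda a,z=117:[*(D+76*np.array([np.cos(np.radians(a)),np.sin(np.radians(a))])),z]
line_to(pos(120),feed=60,rotation=down(np.radians(120))); line_to(pos(120,260),feed=200)
# hover beyond the +x side of the cap
p=CC+B@np.array([70,-105]); move_to([*p,260],down(YC+np.pi/2))
im=lugangle()
for t in ("top","scene"):
    if t=="scene": snapshot(t)
    print(t,[((B.T@(onz(t,d["pixel"],38)[0][:2]-CC)).round(1),round(d["p"],2)) for d in landmark_of("power_cap",t)][:2])
cv2.imwrite("pics/t2.png",cv2.resize(cv2.cvtColor(im,cv2.COLOR_RGB2BGR)[170:300,150:450],None,fx=2.5,fy=2.5,interpolation=cv2.INTER_CUBIC)); print(read_clock())
```

```text
lug 139.8 62.0 0.71
top [(array([  22.3, -104.5]), 0.61)]
scene [(array([  20.9, -104.1]), 0.97), (array([276.9,   7. ]), 0.33)]
27.1333
```

View pics/t2.png

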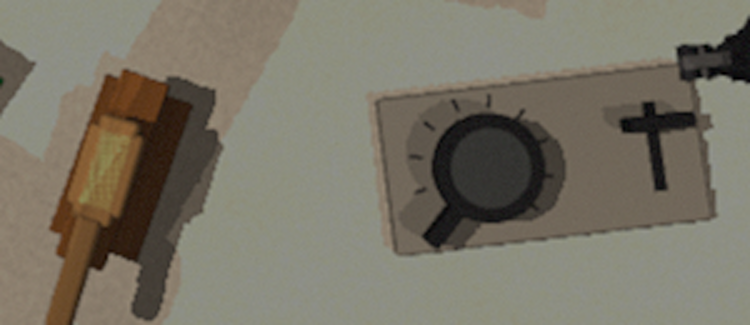

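The dial lug is now at 139.8° (stop expected at 140.35°), and the brush is on the stand. Sliding the switch next.

Run:
```python
from h import *
P=lambda x,z=106:[*(CC+B@np.array([x,-105])),z]
ex=B[:,0]
move_to(P(62,200),down(YC+np.pi/2)); line_to(P(62),feed=120); f0=np.array(read_ft_force())
for x in [50,38,30,20,10,3]+list(np.arange(0,-16,-1.)):
    line_to(P(x),feed=60 if x>1 else 25); f=(np.array(read_ft_force())-f0); fx=f[:2]@ex; print(x,round(fx,1),round(f[2],1))
    if x<2 and fx>12: break
line_to(P(x+10),feed=60); line_to(P(x+10,200),feed=200)
n=P(-60,300); movej([0.0,-.3,-.2,1.6,0,1.571]) if False else move_to([300,30,400],down(np.pi/2))
im=lugangle(); save("t3",im)
print("cap",[((B.T@(onz("top",d["pixel"],38)[0][:2]-CC)).round(1),round(d["p"],2)) for d in landmark_of("power_cap","top")][:2])
snapshot("scene")
print("cap",[((B.T@(onz("scene",d["pixel"],38)[0][:2]-CC)).round(1),round(d["p"],2)) for d in landmark_of("power_cap","scene")][:2])
for t,z in dict(organizer_mid=12,tumbler_mid=50,dish_mid=11,brush_mid=78).items(): print(t,[(np.round(onz("scene",d["pixel"],z)[0]).tolist(),round(d["p"],2)) for d in landmark_of(t,"scene")][:1])
print(read_clock())
cv2.imwrite("pics/t3.png",cv2.resize(cv2.cvtColor(im,cv2.COLOR_RGB2BGR)[90:310,60:450],None,fx=2,fy=2,interpolation=cv2.INTER_CUBIC))
```

```text
50 1.6 -0.0
38 1.1 -1.6
30 1.4 -0.4
20 1.4 -0.2
10 1.9 -0.4
3 1.8 -0.4
0.0 1.9 -0.5
-1.0 2.4 -1.0
-2.0 3.0 -1.2
-3.0 1.4 -0.3
-4.0 3.6 -2.0
-5.0 6.9 -3.6
-6.0 10.3 -4.9
-7.0 13.4 -5.9
lug 133.1 67.0 0.69
cap [(array([ -17.8, -104.6]), 0.47)]
cap [(array([ -21.6, -109.6]), 0.76), (array([-53.2, 479.4]), 0.53)]
organizer_mid [([758.0, -30.0, 12.0], 0.91)]
tumbler_mid [([739.0, 227.0, 50.0], 0.74)]
dish_mid [([749.0, -198.0, 11.0], 0.75)]
brush_mid [([487.0, 157.0, 78.0], 0.79)]
35.4333
```

View pics/t3.png

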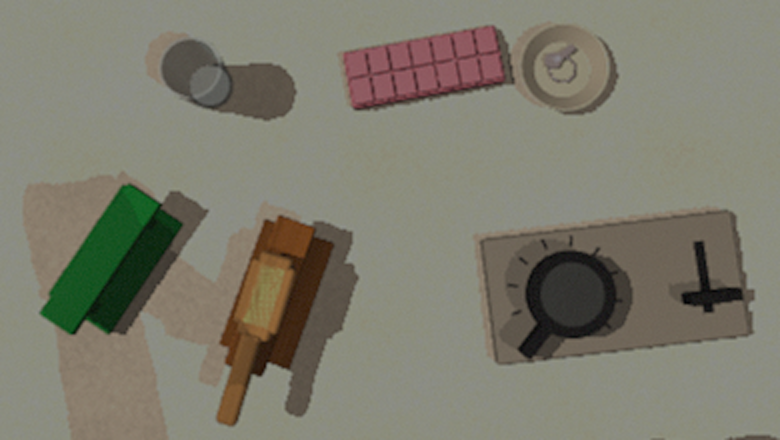

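The picture shows the brush on the stand, the cap at its other end and the bystanders in place. The lug network reads 133° here against 139.8° before, so I'll compare the dial pixels directly before handing in.

Run:
```python
from h import *
ims={"t2":cv2.resize(cv2.imread("pics/t2.png"),(300,130),interpolation=cv2.INTER_AREA)[10:110,150:240],"now":cv2.cvtColor(snapshot("top"),cv2.COLOR_RGB2BGR)[180:280,300:390]}
for k,im in ims.items():
    P=np.argwhere(im.max(2)<55)+[180,300]; W=onz("top",P,66)[:,:2]-D; r=np.hypot(*W.T); s=(r>60)&(r<92); w=W[s].mean(0)
    print(k,s.sum(),"lug",np.degrees(np.arctan2(w[1],w[0])).round(1))
print(np.abs(ims["t2"].astype(int)-ims["now"])[30:].mean())
for _ in range(3): lugangle()
```

```text
t2 103 lug 138.3
now 111 lug 135.6
1.9155555555555555
lug 137.9 70.0 0.67
lug 135.0 71.0 0.94
lug 137.3 61.0 0.77
```

Run:
```python
from h import *
move_to([430,-165,290],down(YC+np.pi/2))
i=camera_info("wrist"); im=snapshot("wrist"); print("cam",rays("wrist",[187,256],i)[0], onz("wrist",[187,256],60,i))
P=np.argwhere(im.max(2)<60)
for z in (66,53):
    W=onz("wrist",P,z,i)[:,:2]-D; r=np.hypot(*W.T); w=W[(r>58)&(r<86)&(W[:,1]>0)]
    for lo in (58,68,78):
        b=w[(np.hypot(*w.T)>lo)&(np.hypot(*w.T)<lo+8)]; t=np.degrees(np.arctan2(b[:,1],b[:,0])); print(z,lo,len(b),t.mean().round(1),t.min().round(1),t.max().round(1))
disc=onz("wrist",P,66,i)[:,:2]-D; disc=disc[np.hypot(*disc.T)<56]; print("disc mean",disc.mean(0))
for t,z in dict(dial_centre=66,lug=53,power_cap=38).items():
    for d in landmark_of(t,"wrist")[:1]:
        p=onz("wrist",d["pixel"],z,i)[0][:2]; print(t,(B.T@(p-CC)).round(1),np.degrees(np.arctan2(*(p-D)[::-1])).round(1),round(d["p"],2))
im2=cv2.resize(cv2.cvtColor(im,cv2.COLOR_RGB2BGR)[70:270,100:360],None,fx=3,fy=3,interpolation=cv2.INTER_CUBIC)
M=R.from_rotvec(np.ravel(i["rvec"])).as_matrix();K=np.array(i["camera_matrix"])
def pr(X):
    c=M@np.array(X)+np.ravel(i["tvec"]); h=np.hypot(c[0],c[1]); th=np.arctan2(h,c[2]); return (int((K[0,2]+K[0,0]*th*c[0]/h-100+.5)*3),int((K[1,2]+K[1,1]*th*c[1]/h-70+.5)*3))
def poly(pts,z,col): cv2.polylines(im2,[np.array([pr([*p,z]) for p in pts])],True,col,1)
for z,col in((66,(255,255,0)),(40,(0,255,255))):
    a=np.radians(140.35); e=np.array([np.cos(a),np.sin(a)]); n=np.array([-e[1],e[0]])
    poly([D+50*e+8*n,D+88*e+8*n,D+88*e-8*n,D+50*e-8*n],z,col)
poly([D+50*np.array([np.cos(t),np.sin(t)]) for t in np.linspace(0,6.28,60)],66,(255,255,0))
poly([CC+B@np.array(v) for v in[(-15.5,-75),(-29.5,-75),(-29.5,-135),(-15.5,-135)]],54,(0,255,0))
cv2.imwrite("pics/w4.png",im2); print(read_clock())
```

```text
cam [ 347.95259161 -171.11158379  361.04734505] [[ 442.30160274 -163.64018909   60.        ]]
66 58 703 99.0 2.9 179.8
66 68 727 93.7 1.9 174.6
66 78 768 94.3 0.3 179.7
53 58 639 101.4 3.0 178.6
53 68 655 93.6 2.0 174.1
53 78 706 92.8 1.2 179.5
disc mean [-4.19859834 -0.91364301]
dial_centre [-0.3 57.3] -90.3 0.6
lug [-45.  107.9] 138.6 0.85
power_cap [ -24.2 -105.6] -93.0 0.85
37.0
```

View pics/w4.png

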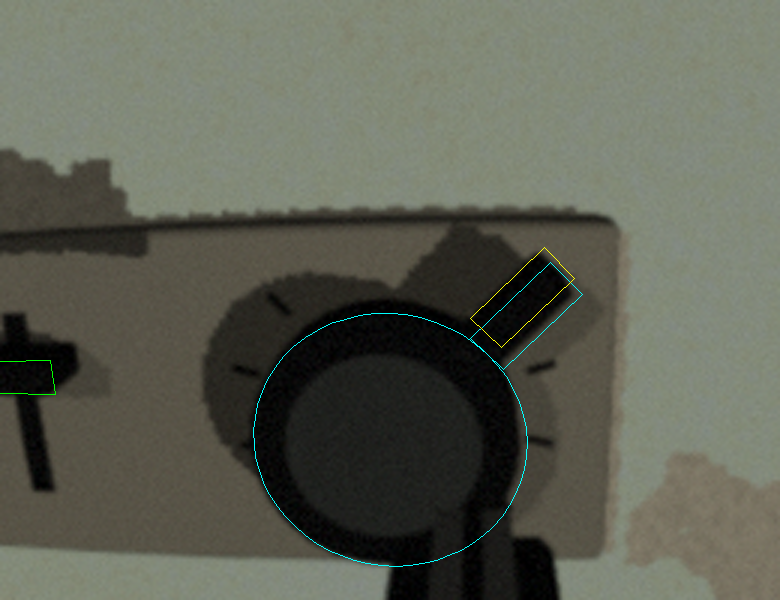

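The lug's edges run parallel to the outline drawn for the end stop, and the cap sits on its predicted "off" outline. The gripper is clear of everything, so I'm handing in.

Run:
```python
from h import *
print(finish_job(),read_clock())
```

```text
the job is handed in; nothing more can be done
the job is handed in; nothing more can be done
```

I did the three steps in the order asked and handed the job in at about 37 s; no verdict was reported.

- **Brush:** it lies bristles down along the wooden stand. Its head was about 1.5 mm from the middle of the plank, and its yaw about 1° off, when I checked right after placing it. Later pictures show it still there.
- **Dial:** I pushed it anticlockwise by the lug until it met a firm stop at 12 N. The close-up shows the lug parallel to the drawn end-stop outline at 140.35°.
- **Switch:** I slid it after the dial until it met a firm stop at 13 N. The cap was measured at −18, −22 and −24 mm from three cameras, against −22.5 mm expected for off.
- **Bystanders:** the pill organizer and dish read within about 2 mm of where they started. The tumbler's estimate moved about 12 mm between readings. That is more than its first readings differed (10 mm), but the arm never went near it and it looks in place in the picture.

**Checks that disagreed:** the lug angle readings after the switch scattered between 133° and 138.6°, against 139.8° just after the dial push. I trusted the close-up and the firm stop over these.

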